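# Point out the faulty shoe last and throw the report lever

### The arm

A 7-joint arm with a two-finger parallel gripper is mounted at the origin on the work surface. World frame = base frame: x ahead of the robot, y to its left, z up, the work surface at z = 0. Lengths are in m, angles in rad, forces in N, time in s.
With the tool pointing down it reaches from about 0.425 to 0.925 m from the base axis. Payload 6.8 kg.
Tool frame: the origin (TCP) lies at the very end of the fingers, on their centre line; the grasp point (between the pads) lies 19 mm behind it; z points along the fingers, y is the direction in which the jaws open and shut (so a half turn about z gives the same grasp; the last joint's range is limited). The gripper opens to 85 mm and grips with 20 to 120 N. Pads are 22 mm wide; open, the fingers measure 114 mm over their backs; the gripper's body (76 mm by 85 mm) begins 54 mm behind the grasp point. The pads swing forward as they close: fully open they stand 13 mm farther back than shut.
Start: joints at [-1.276, 0.477, 0.022, 1.555, -0.011, 1.109, -0.083], TCP at [0.265, 0.621, 0.231] pointing down, gripper open.
Joint ranges: [-2.96, 2.96], [-0.34, 2.1], [-1.41, 1.46], [0.24, 2.44], [-1.37, 4.51], [0.17, 1.92], [-2.96, 2.96]. Speed limits (rad/s): [2.39, 2.39, 3.14, 3.14, 3.14, 3.14, 3.14].

### API

Orientations are given as a 3x3 rotation matrix whose columns are the frame's x, y, z axes.
In Python, from workcell import arm gives the robot as it stands.
- The arm moves only by the tool apply_moves, never from a script. Its argument "series" is a list of rows, each a list of 7 numbers: the turn, a rotation vector about the world's x, y, z in rad, then the shift along the world's x, y, z in mm, then the closure in counts, from 0 (fully open) to 255 (shut). In form: [[rx, ry, rz, x, y, z, gripper], ...]. A call has 1 to 8 rows; each row is the pose to reach, as a shift and turn from the pose commanded when the call began; what a row does not reach only later rows make up. A row lasts 1/12 s, in which the tool goes at most 41.7 mm and 7.16 degrees, less where a joint would pass 70% of its speed; a pose out of reach is approached as far as the arm can. A call with a gripper value outside its range is refused whole. The fingers move at their own pace and stop on an object; "grip_force" is the grip in N (left out, the last holds). Time passes only in rows, so rows that repeat a pose let the fingers close. It gives the time, the measured TCP pose, the force and the opening at its end, in the units of the state.
- arm.get_obs(): the state, without advancing time (a new reading comes with each control period).
- arm.camera(name): name is "scene" or "top" or "wrist"; returns a dict with "color" (480x640x3 uint8, red, green, blue), "intrinsics" (3x3 intrinsics, pixels), "eye" and "orientation" of the camera in the world. Camera axes: x right, y down, z forward; pixel columns grow to the right and rows downward; lengths in m; the calibration is good to about 2 mm. A picture is of the moment at which its call begins. There is no depth.
- arm.hand_in(): hands the job in, once; it reports no verdict.
The state is a dict: "time_s": time; "joints": joint angles; "qd": joint speeds; "tau": joint torques, N m; "eef_pos": TCP position; "orientation": TCP orientation; "ft_force": force on the tool from outside, world axes, zero at the start; "ft_torque": the same for the moment, N m; "width": opening from 0.0 (shut) to 1.0 (fully open).
Only numpy, scipy, OpenCV 4.12 (cv2) and the standard library are available. Lean on these libraries where they do the work, as an engineer would, in place of code of your own. Each camera call takes 0.05 s, during which the arm holds its last target. There are 200 camera calls.

### The job

The red-capped shoe last is faulty: show it to the overhead inspection camera by bringing the fingertips to about 3 cm above the brass bush in the middle of its red cap, and keep pointing there for a good two seconds without touching it. Only then, with the fingertips, push the green-balled lever on the white console fully over, away from the robot, to file the report, and draw back. Do not touch, move or point at the other lasts, and leave the red stop button and the jar alone.

Things in the scene. Friction and masses are not known exactly. Their poses are not given: they have to be found in the camera images.
- last_red: shoe last (solid plastic foot form for making a shoe) standing loose on its sole: sage-green body 225 long (x) x 78 wide (y) x 100 high, 0.45 kg, with a red cap plate (80 x 34, 12 thick) on top over the heel. Origin: centre of its underside on the bench. +x points to the heel, -x to the low toe (35 high); z up. The bush lies 55 mm from the origin along +x. Never to be touched
- last_red_bush (a point): centre of the brass-ringed bush (20 mm across, flush) in the middle of the red cap plate, at its upper face, 100 mm above the bench; z up. This is the last's highest level
- last_yellow: shoe last (solid plastic foot form for making a shoe) standing loose on its sole: sage-green body 225 long (x) x 78 wide (y) x 100 high, 0.45 kg, with a yellow cap plate (80 x 34, 12 thick) on top over the heel. Origin: centre of its underside on the bench. +x points to the heel, -x to the low toe (35 high); z up. The bush lies 55 mm from the origin along +x. Never to be touched
- last_yellow_bush (a point): centre of the brass-ringed bush (20 mm across, flush) in the middle of the yellow cap plate, at its upper face, 100 mm above the bench; z up. This is the last's highest level
- last_blue: shoe last (solid plastic foot form for making a shoe) standing loose on its sole: sage-green body 225 long (x) x 78 wide (y) x 100 high, 0.45 kg, with a blue cap plate (80 x 34, 12 thick) on top over the heel. Origin: centre of its underside on the bench. +x points to the heel, -x to the low toe (35 high); z up. The bush lies 55 mm from the origin along +x. Never to be touched
- last_blue_bush (a point): centre of the brass-ringed bush (20 mm across, flush) in the middle of the blue cap plate, at its upper face, 100 mm above the bench; z up. This is the last's highest level
- console: white control console fixed to the bench, 180 (x) x 90 (y) x 45 high; origin at the centre of its underside, z up, yaw varies by up to about 0.3 rad. Its -x end, towards the robot, carries a throw lever on a grey block (70 x 50 x 25 high, centred 45 mm from the origin along the console's -x); its +x end carries the red stop button. It stands at either side of the lasts
- lever (a joint): throw angle of the green-balled lever, rad: 0 to 0.2 at the start (leaning towards the robot, the console's -x), 1.0 at its stop (thrown fully over to the console's +x, away from the robot). It turns about the console's y axis at 67 mm above the bench, 45 mm from the console's origin along its -x. The rod is 80 long, 10 thick; it stays where it is left and needs about 1 N at the ball
- lever_tip (a point): centre of the green ball (26 mm across) at the lever's end; between its ends of travel it moves about 76 mm along the console's x, at 137 mm (at the ends) to 147 mm (upright) above the bench
- stop (a joint): travel of the red stop button, m: 0 released, 0.006 pressed. To be left alone
- stop_top (a point): centre of the top of the red stop button (34 mm across) on its yellow plate at the console's +x end, 57 mm from the console's origin; it stands 22 mm above the console's top
- jar: bystander: closed grey plastic jar with a white cap, 68 across x 95 high, standing loose at the other side of the lasts; origin at the centre of its underside
Things that resemble listed ones, but are neither listed nor needed, are in the scene too. What is shaped like the last_yellow but orange or pink is not meant.

How it is judged:
By the outcome, as a careful person would: the job done as asked, in the order asked, and still so for the second after the job is handed in, with the robot touching nothing.
It also fails if it takes over 35 s, if anything falls off the work surface, if the arm or the gripper's body presses on something with over 40 N, if the wrist force passes 120 N, or if a joint passes its speed limit or range.

## Working session

There is one attempt and no reset: what is moved stays moved. The work goes in short steps, Python scripts to look and compute and a tool call to move; the robot and the scene stay as the last step left them, time stands still between calls to the robot, and variables do not carry over. Pictures are saved under pics/ and viewed, about 8 in all and at most 12, crops included, and the job is handed in when it is done.

Besides the shell and the picture viewer there is one more tool, called after ">>>" as name(argument=value, ...), one argument or row to a line, values as JSON. apply_moves: Moves the arm, as the interface text tells. Its arguments: {"type":"object","properties":{"series":{"type":"array","items":{"type":"array","items":{"type":"number"}}},"grip_force":{"type":"number"}},"required":["series"]}

```bash
mkdir -p pics
cat > h.py <<'E'
import numpy as np, cv2
from workcell import arm
def snap(n,f):
    c=arm.camera(n); cv2.imwrite(f'pics/{f}.png',c['color'][:,:,::-1]); np.savez(f'pics/{f}.npz',K=c['intrinsics'],e=c['eye'],R=c['orientation']); return c
def pt(f,u,v,z):
    d=np.load(f'pics/{f}.npz'); r=d['R']@np.linalg.inv(d['K'])@np.array([u,v,1.]); return d['e']+r*(z-d['e'][2])/r[2]
def px(f,p):
    d=np.load(f'pics/{f}.npz'); q=d['K']@d['R'].T@(np.array(p)-d['e']); return q[:2]/q[2]
E
python3 - <<'E'
from h import *
for n in('top','scene'):
    c=snap(n,n+'1'); print(n,c['eye'],c['orientation'].round(2).tolist())
o=arm.get_obs(); print(o['time_s'],o['eef_pos'],o['orientation'],o['width'])
E
```

```text
top [0.40193123 0.04026159 1.3500004 ] [[0.0, -0.99, 0.11], [-1.0, -0.0, -0.0], [0.0, -0.11, -0.99]]
scene [ 1.32845015 -0.21651409  0.94105531] [[0.31, 0.68, -0.66], [0.95, -0.23, 0.22], [-0.01, -0.7, -0.72]]
0.1 [0.26440086 0.62048562 0.23041112] [[-9.19985932e-01  3.91951049e-01 -5.09161796e-04]
 [ 3.91951351e-01  9.19984590e-01 -1.57865233e-03]
 [-1.50333430e-04 -1.65190459e-03 -9.99998624e-01]] 0.9969760947088633
```

View pics/top1.png

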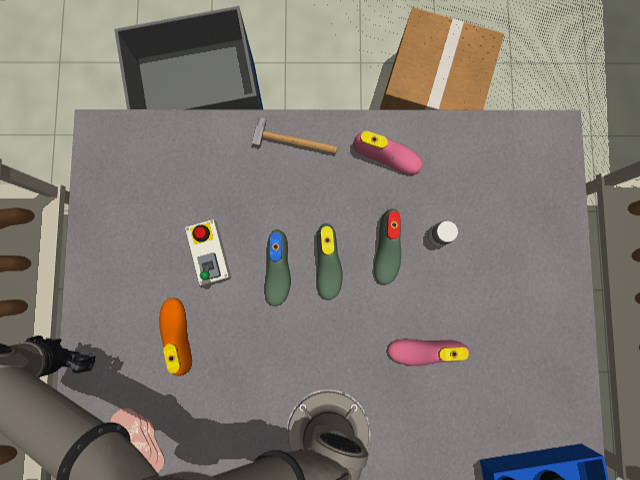

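View pics/scene1.png

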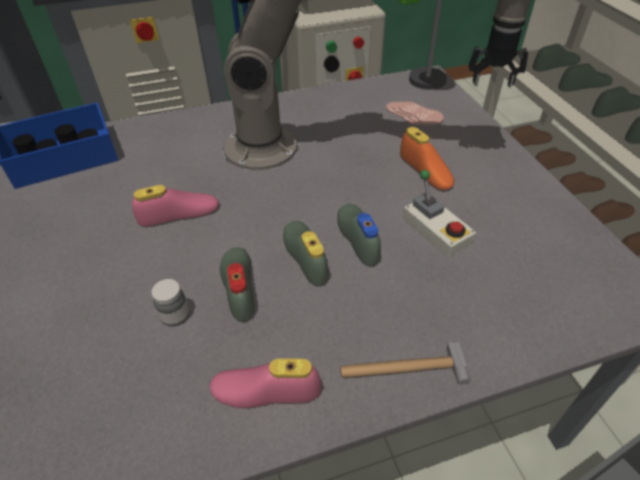

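The top view shows six things shaped like lasts:
- Red cap at (394,225), sage body.
- Yellow cap at (327,240), sage body.
- Blue cap at (276,247), sage body.
- Three distractors in pink (two) and orange, all with yellow caps.

The target is the only red-capped one, at (394,225). The lever ball is near (205,275), the stop button near (201,232) and the jar near (446,232). I'll confirm in one enlarged crop.

Run:
```python
from h import *
i=cv2.imread('pics/top1.png')
a=cv2.resize(i[195:295,365:435],None,fx=5,fy=5,interpolation=cv2.INTER_CUBIC)
b=cv2.resize(i[210:290,175:245],None,fx=5,fy=5,interpolation=cv2.INTER_CUBIC)
b=cv2.copyMakeBorder(b,0,100,0,0,cv2.BORDER_CONSTANT)
cv2.imwrite('pics/crop1.png',np.hstack([a,b]))
for n,u,v,z in[('bush',394,225,.1),('ball',205,275,.14),('stop',201,232,.067),('blue',276,247,.1),('yel',327,240,.1),('jar',446,232,.095),('toe',385,279,.02)]: print(n,pt('top1',u,v,z).round(3))
```

```text
bush [ 0.593 -0.186  0.1  ]
ball [0.45  0.336 0.14 ]
stop [0.577 0.369 0.067]
blue [0.53  0.148 0.1  ]
yel [0.55  0.004 0.1  ]
jar [ 0.574 -0.334  0.095]
toe [ 0.443 -0.17   0.02 ]
```

View pics/crop1.png

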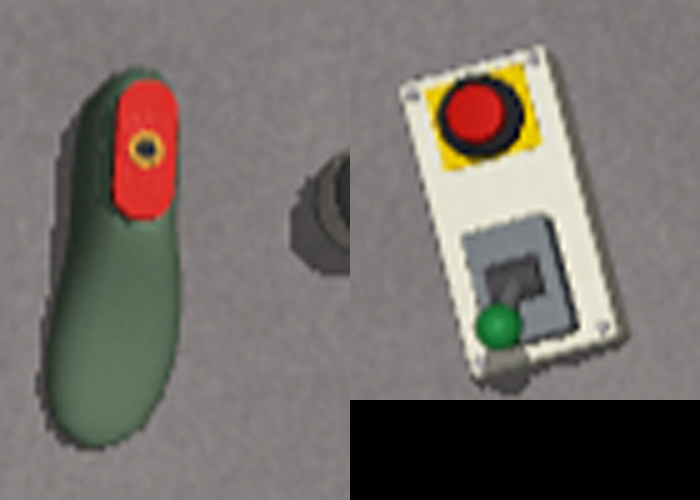

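Confirmed: the only red-capped sage last has its bush at (394,225), which is about (0.593, -0.186). The console yaw is about +0.25. I'll close the fingers, rise and cross high above everything.

>>> apply_moves(
  series=[
    [0, 0, 0, 15, -35, 30, 255],
    [0, 0, 0, 110, -270, 90, 255],
    [0, 0, 0, 110, -270, 90, 255],
    [0, 0, 0, 110, -270, 90, 255],
    [0, 0, 0, 110, -270, 90, 255],
    [0, 0, 0, 110, -270, 90, 255],
    [0, 0, 0, 110, -270, 90, 255],
    [0, 0, 0, 110, -270, 90, 255],
  ],
)

```text
time_s: 0.77
eef_pos: [0.3775, 0.3453, 0.3226]
orientation: [[-0.917, 0.398, 0.002], [0.398, 0.917, -0.001], [-0.002, 0.0, -1.0]]
ft_force: [1.9, -0.1, -0.3]
width: -0.001
```

>>> apply_moves(
  series=[
    [0, 0, 0, 110, -290, 0, 255],
    [0, 0, 0, 110, -290, 0, 255],
    [0, 0, 0, 110, -290, 0, 255],
    [0, 0, 0, 110, -290, 0, 255],
    [0, 0, 0, 110, -290, 0, 255],
    [0, 0, 0, 110, -290, 0, 255],
    [0, 0, 0, 110, -290, 0, 255],
    [0, 0, 0, 110, -290, 0, 255],
  ],
)

```text
time_s: 1.43
eef_pos: [0.4854, 0.0549, 0.3214]
orientation: [[-0.917, 0.398, 0.001], [0.398, 0.917, -0.001], [-0.001, -0.001, -1.0]]
ft_force: [-0.4, -0.7, -0.6]
width: 0.001
```

>>> apply_moves(
  series=[
    [0, 0, 0, 108, -247, 0, 255],
    [0, 0, 0, 108, -247, 0, 255],
    [0, 0, 0, 108, -247, 0, 255],
    [0, 0, 0, 108, -247, 0, 255],
    [0, 0, 0, 108, -247, 0, 255],
    [0, 0, 0, 108, -247, 0, 255],
    [0, 0, 0, 108, -247, 0, 255],
    [0, 0, 0, 108, -247, 0, 255],
  ],
)

```text
time_s: 2.1
eef_pos: [0.5924, -0.1919, 0.3207]
orientation: [[-0.917, 0.399, -0.001], [0.399, 0.917, -0.004], [-0.001, -0.004, -1.0]]
ft_force: [-0.3, 0.1, 0.1]
width: -0.001
```

Run:
```python
from h import *
c=snap('wrist','w1'); o=arm.get_obs(); print(o['eef_pos'],c['eye'],c['orientation'].round(2).tolist()); print(px('w1',[.593,-.186,.1]),px('w1',o['eef_pos']))
```

```text
[ 0.59216679 -0.18882634  0.32052286] [ 0.52644811 -0.16221842  0.46439844] [[0.4, 0.88, 0.26], [0.92, -0.38, -0.12], [-0.0, 0.29, -0.96]]
[328.29600088 203.35642878] [327.5903543  304.21022437]
```

View pics/w1.png

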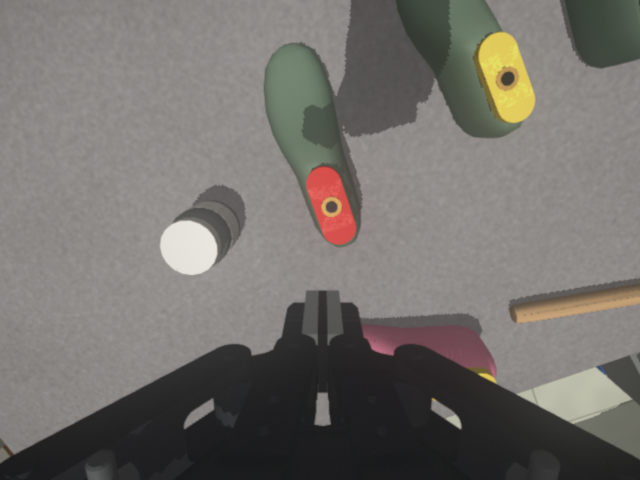

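The wrist view shows the red cap's bush at (331,207), against a predicted (328,203). The fingertips are near (322,292).

Run:
```python
from h import *
print(pt('w1',331,207,.1), arm.get_obs()['eef_pos'])
```

```text
[ 0.59740535 -0.18498735  0.1       ] [ 0.59216679 -0.18882634  0.32052286]
```

>>> apply_moves(
  series=[
    [0, 0, 0, 3, 2, -40, 255],
    [0, 0, 0, 3, 2, -80, 255],
    [0, 0, 0, 3, 2, -115, 255],
    [0, 0, 0, 3, 2, -145, 255],
    [0, 0, 0, 3, 2, -165, 255],
    [0, 0, 0, 3, 2, -172, 255],
    [0, 0, 0, 3, 2, -172, 255],
    [0, 0, 0, 3, 2, -172, 255],
  ],
)

```text
time_s: 2.82
eef_pos: [0.5961, -0.1833, 0.1502]
orientation: [[-0.92, 0.391, 0.001], [0.391, 0.92, 0.0], [-0.001, 0.001, -1.0]]
ft_force: [-0.3, -0.7, -0.5]
width: -0.001
```

Run:
```python
from h import *
snap('wrist','w2');snap('scene','s2')
o=arm.get_obs(); print(o['eef_pos'])
for f in('w2','s2'): print(f,px(f,o['eef_pos']),px(f,[.595,-.186,.1]))
w=cv2.imread('pics/w2.png')[100:400,190:490]; x,y=map(int,px('s2',[.595,-.186,.12]))
s=cv2.resize(cv2.imread('pics/s2.png')[y-50:y+50,x-50:x+50],(400,400),interpolation=cv2.INTER_CUBIC)
print(x-50,y-50)
cv2.imwrite('pics/c2.png',np.hstack([cv2.resize(w,(400,400)),s]))
```

```text
[ 0.59680281 -0.18399667  0.15123727]
w2 [320.13601063 310.69682377] [315.93775358 265.94565732]
s2 [232.83326632 260.50957305] [234.97858836 275.64773458]
183 219
```

View pics/c2.png

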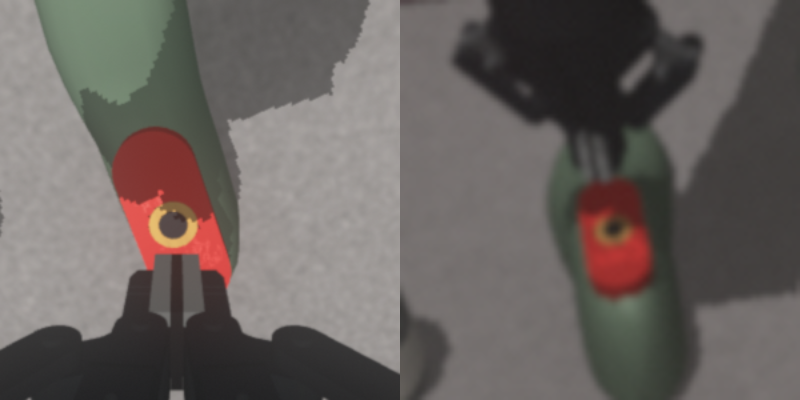

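The wrist crop has the bush at full-image (319,269), lined up with the fingertips at column 321. The scene view has it at (236,276), as predicted. The estimates agree to about 2 mm, so I'll drop 20 mm and hold.

>>> apply_moves(
  series=[
    [0, 0, 0, 0, -1, -10, 255],
    [0, 0, 0, 0, -1, -18, 255],
    [0, 0, 0, 0, -1, -20, 255],
    [0, 0, 0, 0, -1, -20, 255],
    [0, 0, 0, 0, -1, -20, 255],
    [0, 0, 0, 0, -1, -20, 255],
    [0, 0, 0, 0, -1, -20, 255],
    [0, 0, 0, 0, -1, -20, 255],
  ],
)

```text
time_s: 3.58
eef_pos: [0.5957, -0.1851, 0.1295]
orientation: [[-0.92, 0.392, 0.0], [0.392, 0.92, -0.0], [-0.0, 0.0, -1.0]]
ft_force: [-0.2, 0.6, 0.2]
width: 0.0
```

>>> apply_moves(
  series=[
    [0, 0, 0, 0, 0, 0, 255],
    [0, 0, 0, 0, 0, 0, 255],
    [0, 0, 0, 0, 0, 0, 255],
    [0, 0, 0, 0, 0, 0, 255],
    [0, 0, 0, 0, 0, 0, 255],
    [0, 0, 0, 0, 0, 0, 255],
    [0, 0, 0, 0, 0, 0, 255],
    [0, 0, 0, 0, 0, 0, 255],
  ],
)

```text
time_s: 4.25
eef_pos: [0.5956, -0.185, 0.1293]
orientation: [[-0.92, 0.392, 0.0], [0.392, 0.92, 0.0], [0.0, 0.0, -1.0]]
ft_force: [0.1, -0.2, 0.1]
width: 0.001
```

>>> apply_moves(
  series=[
    [0, 0, 0, 0, 0, 0, 255],
    [0, 0, 0, 0, 0, 0, 255],
    [0, 0, 0, 0, 0, 0, 255],
    [0, 0, 0, 0, 0, 0, 255],
    [0, 0, 0, 0, 0, 0, 255],
    [0, 0, 0, 0, 0, 0, 255],
    [0, 0, 0, 0, 0, 0, 255],
    [0, 0, 0, 0, 0, 0, 255],
  ],
)

```text
time_s: 4.92
eef_pos: [0.5956, -0.185, 0.1293]
orientation: [[-0.92, 0.392, -0.0], [0.392, 0.92, 0.0], [0.0, 0.0, -1.0]]
ft_force: [-1.0, 0.3, -0.4]
width: -0.002
```

>>> apply_moves(
  series=[
    [0, 0, 0, 0, 0, 0, 255],
    [0, 0, 0, 0, 0, 0, 255],
    [0, 0, 0, 0, 0, 0, 255],
    [0, 0, 0, 0, 0, 0, 255],
    [0, 0, 0, 0, 0, 0, 255],
    [0, 0, 0, 0, 0, 0, 255],
    [0, 0, 0, 0, 0, 0, 255],
    [0, 0, 0, 0, 0, 0, 255],
  ],
)

```text
time_s: 5.58
eef_pos: [0.5956, -0.185, 0.1293]
orientation: [[-0.92, 0.392, 0.0], [0.392, 0.92, 0.0], [-0.0, 0.0, -1.0]]
ft_force: [0.1, -0.0, -0.1]
width: -0.002
```

>>> apply_moves(
  series=[
    [0, 0, 0, 0, 0, 0, 255],
    [0, 0, 0, 0, 0, 0, 255],
    [0, 0, 0, 0, 0, 0, 255],
    [0, 0, 0, 0, 0, 0, 255],
    [0, 0, 0, 0, 0, 0, 255],
    [0, 0, 0, 0, 0, 0, 255],
    [0, 0, 0, 0, 0, 0, 255],
    [0, 0, 0, 0, 0, 0, 255],
  ],
)

```text
time_s: 6.25
eef_pos: [0.5956, -0.185, 0.1293]
orientation: [[-0.92, 0.392, 0.0], [0.392, 0.92, 0.0], [-0.0, 0.0, -1.0]]
ft_force: [-0.0, 0.5, 0.3]
width: 0.001
```

Run:
```python
from h import *
snap('wrist','w3');snap('scene','s3')
o=arm.get_obs(); print(o['time_s'],o['eef_pos'])
for f in('w3','s3'): print(f,px(f,o['eef_pos']),px(f,[.596,-.185,.1]))
w=cv2.imread('pics/w3.png')[100:400,190:490]
s=cv2.resize(cv2.imread('pics/s3.png')[219:319,183:283],(400,400),interpolation=cv2.INTER_CUBIC)
cv2.imwrite('pics/c3.png',np.hstack([cv2.resize(w,(400,400)),s]))
```

```text
6.35 [ 0.59558889 -0.18499764  0.12929667]
w3 [321.10184384 307.47187501] [321.58491209 281.27838786]
s3 [233.6650775  266.99072253] [235.51646204 275.86752517]
```

View pics/c3.png

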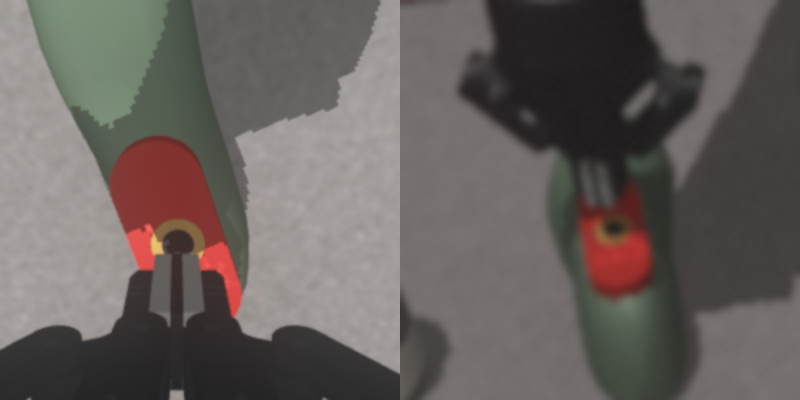

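The fingertips were over the bush, 29 mm up, and stayed there from 3.5 to 6.3 s without contact. Next I rise, cross back high up and turn the tool to face the lever throw.

>>> apply_moves(
  series=[
    [0, 0, 0, 0, 0, 20, 255],
    [0, 0, 0, 0, 0, 60, 255],
    [0, 0, 0, 0, 0, 100, 255],
    [0, 0, 0, 0, 0, 140, 255],
    [0, 0, 0, 0, 0, 180, 255],
    [0, 0, 0, 0, 0, 190, 255],
    [0, 0, 0, 0, 0, 190, 255],
  ],
)

```text
time_s: 6.93
eef_pos: [0.5974, -0.186, 0.3237]
orientation: [[-0.92, 0.392, 0.008], [0.392, 0.92, -0.001], [-0.007, 0.002, -1.0]]
ft_force: [-0.8, -0.3, -0.1]
width: 0.001
```

>>> apply_moves(
  series=[
    [0, 0, 0.65, -110, 280, 0, 255],
    [0, 0, 0.65, -110, 280, 0, 255],
    [0, 0, 0.65, -110, 280, 0, 255],
    [0, 0, 0.65, -110, 280, 0, 255],
    [0, 0, 0.65, -110, 280, 0, 255],
    [0, 0, 0.65, -110, 280, 0, 255],
    [0, 0, 0.65, -110, 280, 0, 255],
    [0, 0, 0.65, -110, 280, 0, 255],
  ],
)

```text
time_s: 7.6
eef_pos: [0.4822, 0.102, 0.3179]
orientation: [[-0.967, -0.254, -0.003], [-0.254, 0.967, 0.002], [0.003, 0.003, -1.0]]
ft_force: [0.4, 0.2, -0.6]
width: -0.0
```

>>> apply_moves(
  series=[
    [0, 0, 0, -93, 223, 0, 255],
    [0, 0, 0, -93, 223, 0, 255],
    [0, 0, 0, -93, 223, 0, 255],
    [0, 0, 0, -93, 223, 0, 255],
    [0, 0, 0, -93, 223, 0, 255],
    [0, 0, 0, -93, 223, 0, 255],
    [0, 0, 0, -93, 223, 0, 255],
    [0, 0, 0, -93, 223, 0, 255],
  ],
)

```text
time_s: 8.27
eef_pos: [0.3911, 0.3194, 0.3178]
orientation: [[-0.968, -0.249, -0.002], [-0.249, 0.968, -0.002], [0.002, -0.001, -1.0]]
ft_force: [1.1, -0.9, 0.8]
width: -0.001
```

Run:
```python
from h import *
snap('wrist','w4')
o=arm.get_obs(); print(o['time_s'],o['eef_pos'],o['orientation'].round(3),px('w4',o['eef_pos']))
print(px('w4',[.447,.336,.139]),px('w4',[.577,.37,.067]))
```

```text
8.3167 [0.39221184 0.317615   0.31807679] [[-0.969 -0.246 -0.001]
 [-0.246  0.969 -0.002]
 [ 0.002 -0.002 -1.   ]] [317.46177699 308.99054583]
[324.82835291 276.86003393] [324.67535623 358.12196287]
```

View pics/w4.png

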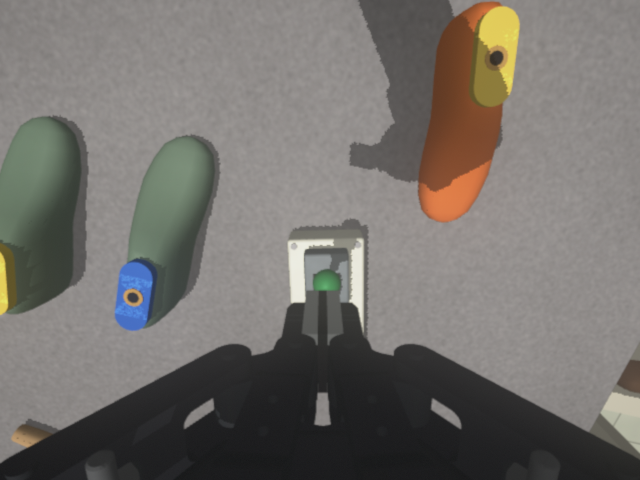

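The wrist view has the green ball at (327,283), directly ahead of the fingertips. The console's edges run straight along the image, so the tool yaw matches the console's. From the ball I get about 68 mm ahead and 3 mm lateral. I'll descend behind it, then push.

>>> apply_moves(
  series=[
    [0, 0, 0, 0, 2, -40, 255],
    [0, 0, 0, 0, 2, -80, 255],
    [0, 0, 0, 0, 2, -120, 255],
    [0, 0, 0, 0, 2, -155, 255],
    [0, 0, 0, 0, 2, -180, 255],
    [0, 0, 0, 0, 2, -190, 255],
    [0, 0, 0, 0, 2, -190, 255],
    [0, 0, 0, 0, 2, -190, 255],
  ],
)

```text
time_s: 8.98
eef_pos: [0.3935, 0.3193, 0.1298]
orientation: [[-0.97, -0.243, 0.0], [-0.243, 0.97, -0.0], [-0.0, -0.0, -1.0]]
ft_force: [-0.0, 0.3, 0.6]
width: -0.003
```

>>> apply_moves(
  series=[
    [0, 0, 0, 15, 4, 0, 255],
    [0, 0, 0, 30, 8, 0, 255],
    [0, 0, 0, 40, 10, 0, 255],
    [0, 0, 0, 50, 13, 0, 255],
    [0, 0, 0, 60, 15, 0, 255],
    [0, 0, 0, 70, 18, 0, 255],
    [0, 0, 0, 80, 20, 0, 255],
    [0, 0, 0, 85, 22, 0, 255],
  ],
)

```text
time_s: 9.65
eef_pos: [0.4792, 0.342, 0.1294]
orientation: [[-0.97, -0.244, 0.001], [-0.244, 0.97, 0.0], [-0.001, -0.0, -1.0]]
ft_force: [-1.9, -1.0, -0.4]
width: -0.0
```

>>> apply_moves(
  series=[
    [0, 0, 0, 5, 1, 0, 255],
    [0, 0, 0, 10, 2, 0, 255],
    [0, 0, 0, 14, 3, 0, 255],
    [0, 0, 0, 14, 3, 0, 255],
    [0, 0, 0, 14, 3, 0, 255],
  ],
)

```text
time_s: 10.07
eef_pos: [0.4919, 0.345, 0.1293]
orientation: [[-0.97, -0.244, 0.0], [-0.244, 0.97, 0.0], [-0.0, 0.0, -1.0]]
ft_force: [1.1, -0.0, 0.1]
width: 0.004
```

Run:
```python
from h import *
snap('wrist','w5');snap('scene','s5')
o=arm.get_obs(); print(o['time_s'],o['eef_pos'],o['ft_force'])
w=cv2.imread('pics/w5.png')[150:450,170:470]
s=cv2.resize(cv2.imread('pics/s5.png')[150:250,380:480],(400,400),interpolation=cv2.INTER_CUBIC)
cv2.imwrite('pics/c5.png',np.hstack([cv2.resize(w,(400,400)),s]))
```

```text
10.1667 [0.49157343 0.34509437 0.12945926] [-0.24533863 -0.1528168   0.12178197]
```

View pics/c5.png

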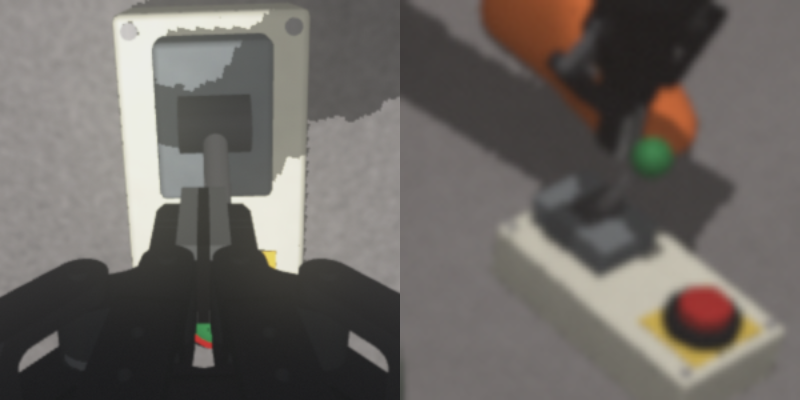

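The lever is thrown well over, but there is no stop force yet. I'll press on in small steps until I feel the stop.

>>> apply_moves(
  series=[
    [0, 0, 0, 3, 1, 0, 255],
    [0, 0, 0, 6, 2, 0, 255],
    [0, 0, 0, 6, 2, 0, 255],
  ],
)

```text
time_s: 10.42
eef_pos: [0.495, 0.3465, 0.1287]
orientation: [[-0.969, -0.245, -0.006], [-0.245, 0.969, -0.002], [0.006, -0.001, -1.0]]
ft_force: [-7.4, -1.9, 3.9]
width: 0.001
```

>>> apply_moves(
  series=[
    [0, 0, 0, 2, 0.5, 0, 255],
    [0, 0, 0, 2, 0.5, 0, 255],
    [0, 0, 0, 2, 0.5, 0, 255],
  ],
)

```text
time_s: 10.67
eef_pos: [0.4952, 0.3465, 0.1286]
orientation: [[-0.969, -0.246, -0.008], [-0.246, 0.969, -0.004], [0.009, -0.002, -1.0]]
ft_force: [-12.9, -5.2, 8.3]
width: -0.002
```

The force rises without any motion, so the lever is at its stop. I'll draw back straight, then up.

>>> apply_moves(
  series=[
    [0, 0, 0, -20, -5, 0, 255],
    [0, 0, 0, -50, -13, 0, 255],
    [0, 0, 0, -85, -22, 0, 255],
    [0, 0, 0, -105, -27, 0, 255],
    [0, 0, 0, -105, -27, 30, 255],
    [0, 0, 0, -105, -27, 70, 255],
    [0, 0, 0, -105, -27, 110, 255],
    [0, 0, 0, -105, -27, 150, 255],
  ],
)

```text
time_s: 11.33
eef_pos: [0.3944, 0.3203, 0.2814]
orientation: [[-0.97, -0.245, 0.0], [-0.245, 0.97, 0.0], [-0.0, 0.0, -1.0]]
ft_force: [0.4, 0.5, -0.0]
width: -0.004
```

>>> apply_moves(
  series=[
    [0, 0, 0, -40, 120, 30, 255],
    [0, 0, 0, -40, 120, 30, 255],
    [0, 0, 0, -40, 120, 30, 255],
    [0, 0, 0, -40, 120, 30, 255],
    [0, 0, 0, -40, 120, 30, 255],
    [0, 0, 0, -40, 120, 30, 255],
    [0, 0, 0, -40, 120, 30, 255],
  ],
)

```text
time_s: 11.92
eef_pos: [0.3556, 0.4388, 0.3088]
orientation: [[-0.97, -0.243, 0.0], [-0.243, 0.97, -0.001], [0.0, -0.001, -1.0]]
ft_force: [-0.0, -0.5, -0.5]
width: 0.004
```

Run:
```python
from h import *
snap('top','t6');snap('scene','s6')
o=arm.get_obs(); print(o['time_s'],o['eef_pos'],o['ft_force'])
p=np.array([.478,.344,.067]);d=np.array([.9685,.2487,0])
for a in(-.5,.4,.5): print(a,px('s6',p+.08*(np.sin(a)*d+[0,0,np.cos(a)])))
w=cv2.imread('pics/t6.png')[190:310,165:465]
s=cv2.resize(cv2.imread('pics/s6.png')[150:250,380:480],(300,300),interpolation=cv2.INTER_CUBIC)
w=cv2.resize(w,(500,200)); w=cv2.copyMakeBorder(w,0,100,0,0,cv2.BORDER_CONSTANT)
cv2.imwrite('pics/c6.png',np.hstack([w,s]))
```

```text
12.0167 [0.35562963 0.43876684 0.30900885] [ 0.22858132 -0.19650689 -0.1434138 ]
-0.5 [420.89095509 173.34463109]
0.4 [439.33834058 186.8618978 ]
0.5 [441.07150156 189.50508008]
```

View pics/c6.png

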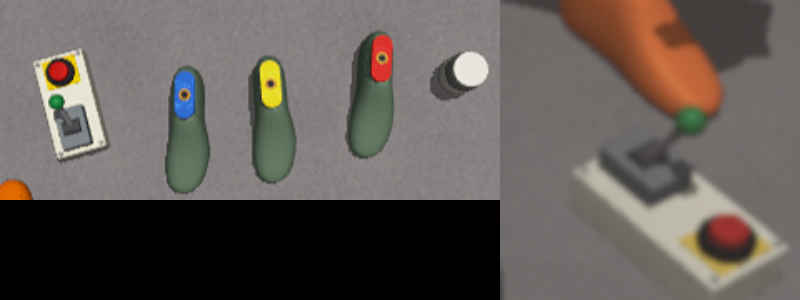

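The ball is at scene pixel (443,190), against a predicted (441,189.5) for fully thrown. The lasts, jar and button are unmoved.

```bash
python3 -c "
from h import *
print(arm.hand_in())"
```

```text
the job is handed in; nothing more can be done
None
```

The job is done and handed in at about 12 s on the robot's clock.

- **Pointing:** The closed fingertips stayed about 29 mm above the red cap's bush for about 2.8 s. They were within about 2 mm sideways and showed no contact force.
- **Lever:** I then pushed the green-balled lever over until it met its stop; the force rose to about 16 N with no further motion. I drew back and up.
- **Last checks:** The ball sits at scene pixel (443,190), against a predicted (441,189.5) for fully thrown. The three lasts and the jar look unmoved, the stop button looks released, and the wrist force is near 0.
- **Disagreements:** The top and wrist cameras differed by about 4 mm on the bush and about 7 mm on the ball. A closer look settled the bush, and the force settled the lever.

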